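# Set the specimen stock board

### The arm

A 6-joint arm with a two-finger parallel gripper is mounted at the origin on the work surface. World frame = base frame: x ahead of the robot, y to its left, z up, the work surface at z = 0. Lengths are in mm, angles in rad, forces in N, time in s.
With the tool pointing down it reaches from about 275 to 1000 mm from the base axis. Payload 8.4 kg.
Tool frame: the origin (TCP) lies at the very end of the fingers, on their centre line; the grasp point (between the pads) lies 19 mm behind it; z points along the fingers, x is the direction in which the jaws open and shut, and the axes are right-handed (so a half turn about z gives the same grasp; the last joint's range is limited). The gripper opens to 85 mm and grips with 20 to 120 N. Pads are 22 mm wide; open, the fingers measure 114 mm over their backs; the gripper's body (76 mm by 85 mm) begins 54 mm behind the grasp point. The pads swing forward as they close: fully open they stand 13 mm farther back than shut.
Start: joints at [1.344, 0.353, 1.633, -0, 1.155, -0.002], TCP at [139.318, 609.277, 231.281] pointing down, gripper open.
Joint ranges: [-2.63, 2.63], [-0.92, 2.1], [0.06, 2.66], [-1.3, 4.44], [0, 2.69], [-3.02, 3.02]. Speed limits (rad/s): [2.22, 2.22, 2.79, 3.14, 3.14, 3.14].

### API

Orientations are given as [roll, pitch, yaw] about the fixed x, y, z axes, in that order (R = Rz(yaw) Ry(pitch) Rx(roll)).
In Python, from rig import r gives the robot as it stands. The module is installed in compiled form; this text tells all that it offers.
- The arm moves only by the tool apply_moves, never from a script. Its argument "targets" is a list that holds one entry, the list of rows, each a list of 7 numbers: the gripper's target within -1 to 1 (fully open at 1, half-way at 0, shut at -1), then the shift along the tool's x, y, z in cm, then the turn, a rotation vector about the tool's x, y, z in degrees. A call has 1 to 8 rows; each row is the pose to reach, as a shift and turn from the pose measured when the call began, along the tool's axes at that moment; what a row does not reach only later rows make up. A row lasts 1/10 s, in which the tool goes at most 50 mm and 8.59 degrees, less where a joint would pass 70% of its speed; a pose out of reach is approached as far as the arm can. A call with a gripper value outside its range is refused whole. The fingers move at their own pace and stop on an object; "newtons" is the grip in N (left out, the last holds). Time passes only in rows, so rows that repeat a pose let the fingers close. It gives the time, the measured TCP pose, the force and the opening at its end, in the units of the state.
- r.sense(): the state, without advancing time (a new reading comes with each control period).
- r.grab_frame(name): name is "scene" or "top" or "wrist"; returns a dict with "pixels" (420x560x3 uint8, red, green, blue), "fov_y" (degrees; the focal length in pixels is half the picture's height over the tangent of half this angle, whatever the lens; pixels are square), "cx", "cy" (the principal point, pixels), "R" (3x3) and "t" (3): a world point X has camera coordinates R X + t; the wrist camera has in their place "mount" (4x4, takes a point from camera to tool coordinates, whose origin is the TCP and whose axes are the tool frame's). Camera axes: x right, y down, z forward; pixel columns grow to the right and rows downward; lengths in mm; the calibration is good to about 2 mm. A picture is of the moment at which its call begins: read the wrist's pose just before it. There is no depth.
- r.sign_off(): hands the job in, once; it reports no verdict.
The state is a dict: "clock": time; "qpos": joint angles; "qvel": joint speeds; "joint_efforts": joint torques, N m; "eef_pos": TCP position; "tcp_rot": TCP orientation; "contact_force": force on the tool from outside, world axes, zero at the start; "wrist_torque": the same for the moment, N m; "opening": opening from 0.0 (shut) to 1.0 (fully open).
Only numpy, scipy, OpenCV 4.12 (cv2) and the standard library are available. Lean on these libraries where they do the work, as an engineer would, in place of code of your own. Each camera call takes 0.05 s, during which the arm holds its last target. There are 200 camera calls.

### The job

Each bin of biology specimens has a hinged tag on the board straight in front of it, and seen from above only the full bins should show green: push over with a fingertip every tag that shows the wrong colour, so that it falls onto its other face (green for a full bin, red for an empty one). Do not turn tags that are already right, and do not grasp, lift or shift the bins, the bottle, the jar or the slide box.

Things in the scene. Friction and masses are not known exactly. Their poses are not given: they have to be found in the camera images.
- board: Grey base rail of the stock board, 75 x 410 mm and 30 mm high, fixed to the desk. Origin at the middle of its underside; x runs level from the board towards the row of bins (away from the robot), y along the row of tags, z up.
- bin_nuts: FULL bin, white, heaped with brown chestnuts. Open box 90 (x) x 80 (y) x 50 mm high, nothing in it above 53 mm; loose on the desk behind the board. Origin at the centre of its underside; axes as the board's. The four bins stand in a row, 95 mm apart, in any order.
- bin_vials: FULL bin, blue, packed with amber specimen vials with yellow caps. Open box 90 (x) x 80 (y) x 50 mm high, nothing in it above 53 mm; loose on the desk behind the board. Origin at the centre of its underside; axes as the board's. The four bins stand in a row, 95 mm apart, in any order.
- bin_white: EMPTY bin, white. Open box 90 (x) x 80 (y) x 50 mm high, nothing in it above 53 mm; loose on the desk behind the board. Origin at the centre of its underside; axes as the board's. The four bins stand in a row, 95 mm apart, in any order.
- bin_blue: EMPTY bin, blue. Open box 90 (x) x 80 (y) x 50 mm high, nothing in it above 53 mm; loose on the desk behind the board. Origin at the centre of its underside; axes as the board's. The four bins stand in a row, 95 mm apart, in any order.
- tag_a (a joint): Tag angle (rad): 0 = lying over to the board's -x side (to the robot), red face up; 2.37 = lying over to +x (to the bins), green face up; a stop at each end leaves it 22 deg above level. Upright at 1.19, where it tips and falls to the nearer stop (40 g). Plate 5 mm thick, 50 mm wide along y, ending 63 mm from the hinge axis in a white roller bead, 7 mm thick, that slides up a finger almost without friction.
- tag_a_hinge (a point): Fixed, middle of this tag's hinge axis, 50 mm above the desk; the axis runs along the board's y. Black cheeks beside it reach 58 mm above the desk. At rest the tag's bead is 58 mm to the side it lies on and 24 mm above this point; upright, 63 mm above it. A level or slightly rising push of a few newtons on the bead turns the tag. Tags stand 95 mm apart, in any order of names.
- tag_a_place (a point): Fixed point on the desk straight behind this tag, 145 mm from its hinge along the board's +x: the middle of the place of the bin this tag belongs to.
- tag_b (a joint): Tag angle (rad): 0 = lying over to the board's -x side (to the robot), red face up; 2.37 = lying over to +x (to the bins), green face up; a stop at each end leaves it 22 deg above level. Upright at 1.19, where it tips and falls to the nearer stop (40 g). Plate 5 mm thick, 50 mm wide along y, ending 63 mm from the hinge axis in a white roller bead, 7 mm thick, that slides up a finger almost without friction.
- tag_b_hinge (a point): Fixed, middle of this tag's hinge axis, 50 mm above the desk; the axis runs along the board's y. Black cheeks beside it reach 58 mm above the desk. At rest the tag's bead is 58 mm to the side it lies on and 24 mm above this point; upright, 63 mm above it. A level or slightly rising push of a few newtons on the bead turns the tag. Tags stand 95 mm apart, in any order of names.
- tag_b_place (a point): Fixed point on the desk straight behind this tag, 145 mm from its hinge along the board's +x: the middle of the place of the bin this tag belongs to.
- tag_c (a joint): Tag angle (rad): 0 = lying over to the board's -x side (to the robot), red face up; 2.37 = lying over to +x (to the bins), green face up; a stop at each end leaves it 22 deg above level. Upright at 1.19, where it tips and falls to the nearer stop (40 g). Plate 5 mm thick, 50 mm wide along y, ending 63 mm from the hinge axis in a white roller bead, 7 mm thick, that slides up a finger almost without friction.
- tag_c_hinge (a point): Fixed, middle of this tag's hinge axis, 50 mm above the desk; the axis runs along the board's y. Black cheeks beside it reach 58 mm above the desk. At rest the tag's bead is 58 mm to the side it lies on and 24 mm above this point; upright, 63 mm above it. A level or slightly rising push of a few newtons on the bead turns the tag. Tags stand 95 mm apart, in any order of names.
- tag_c_place (a point): Fixed point on the desk straight behind this tag, 145 mm from its hinge along the board's +x: the middle of the place of the bin this tag belongs to.
- tag_d (a joint): Tag angle (rad): 0 = lying over to the board's -x side (to the robot), red face up; 2.37 = lying over to +x (to the bins), green face up; a stop at each end leaves it 22 deg above level. Upright at 1.19, where it tips and falls to the nearer stop (40 g). Plate 5 mm thick, 50 mm wide along y, ending 63 mm from the hinge axis in a white roller bead, 7 mm thick, that slides up a finger almost without friction.
- tag_d_hinge (a point): Fixed, middle of this tag's hinge axis, 50 mm above the desk; the axis runs along the board's y. Black cheeks beside it reach 58 mm above the desk. At rest the tag's bead is 58 mm to the side it lies on and 24 mm above this point; upright, 63 mm above it. A level or slightly rising push of a few newtons on the bead turns the tag. Tags stand 95 mm apart, in any order of names.
- tag_d_place (a point): Fixed point on the desk straight behind this tag, 145 mm from its hinge along the board's +x: the middle of the place of the bin this tag belongs to.
- dropper: Loose amber dropper bottle, 36 mm in diameter, 85 mm tall, standing beyond one end of the board; bystander. Origin at the centre of its underside.
- jar: Loose white-labelled jar with green lid, 60 mm in diameter, 70 mm tall, standing beyond the other end of the board; bystander. Origin at the centre of its underside.
- slide_box: Loose wooden slide box, 50 x 90 x 22 mm high, lying between the board and the robot; bystander. Origin at the centre of its underside.

How it is judged (in metres and radians):
At the end, for the whole second after the job is handed in: Both full bins' tags rest green face up (joint above 2.17 rad), both empty bins' tags rest red face up (joint below 0.2 rad), all still; bins, bottle, jar and slide box upright and within 20 mm of where they stood ((((horizontal distance between tag_a_place and bin_nuts below 0.045 m or horizontal distance between tag_a_place and bin_vials below 0.045 m) and value of joint tag_a above 2.17 rad) or (not (horizontal distance between tag_a_place and bin_nuts below 0.045 m or horizontal distance between tag_a_place and bin_vials below 0.045 m) and value of joint tag_a below 0.2 rad)) and (((horizontal distance between tag_b_place and bin_nuts below 0.045 m or horizontal distance between tag_b_place and bin_vials below 0.045 m) and value of joint tag_b above 2.17 rad) or (not (horizontal distance between tag_b_place and bin_nuts below 0.045 m or horizontal distance between tag_b_place and bin_vials below 0.045 m) and value of joint tag_b below 0.2 rad)) and (((horizontal distance between tag_c_place and bin_nuts below 0.045 m or horizontal distance between tag_c_place and bin_vials below 0.045 m) and value of joint tag_c above 2.17 rad) or (not (horizontal distance between tag_c_place and bin_nuts below 0.045 m or horizontal distance between tag_c_place and bin_vials below 0.045 m) and value of joint tag_c below 0.2 rad)) and (((horizontal distance between tag_d_place and bin_nuts below 0.045 m or horizontal distance between tag_d_place and bin_vials below 0.045 m) and value of joint tag_d above 2.17 rad) or (not (horizontal distance between tag_d_place and bin_nuts below 0.045 m or horizontal distance between tag_d_place and bin_vials below 0.045 m) and value of joint tag_d below 0.2 rad)) and velocity of joint tag_a between -0.2 and 0.2 rad/s and velocity of joint tag_b between -0.2 and 0.2 rad/s and velocity of joint tag_c between -0.2 and 0.2 rad/s and velocity of joint tag_d between -0.2 and 0.2 rad/s and distance of each of bin_nuts, bin_vials, bin_white, bin_blue, dropper, jar, slide_box from where it was at the start of the episode below 0.02 m and angle between each of bin_nuts, bin_vials, bin_white, bin_blue, dropper, jar, slide_box's own z axis and vertical below 0.15 rad); the robot touches nothing.
It fails at once if a bin is lifted or shifted more than 20 mm (distance of any of bin_nuts, bin_vials, bin_white, bin_blue from where it was at the start of the episode above 0.02 m).
It fails at once if the dropper bottle, the jar or the slide box is lifted, knocked over or shifted more than 20 mm (distance of any of dropper, jar, slide_box from where it was at the start of the episode above 0.02 m or angle between any of dropper, jar, slide_box's own z axis and vertical above 0.3 rad).
It fails at once if a tag that was already right is swung more than about 35 degrees out of its rest ((not (horizontal distance between tag_a_place and bin_nuts below 0.045 m or horizontal distance between tag_a_place and bin_vials below 0.045 m) and value of joint tag_a above 0.6 rad) or ((horizontal distance between tag_b_place and bin_nuts below 0.045 m or horizontal distance between tag_b_place and bin_vials below 0.045 m) and value of joint tag_b below 1.77 rad) or ((horizontal distance between tag_c_place and bin_nuts below 0.045 m or horizontal distance between tag_c_place and bin_vials below 0.045 m) and value of joint tag_c below 1.77 rad) or (not (horizontal distance between tag_d_place and bin_nuts below 0.045 m or horizontal distance between tag_d_place and bin_vials below 0.045 m) and value of joint tag_d above 0.6 rad)).
It also fails if it takes over 38 s, if anything falls off the work surface, if the arm or the gripper's body presses on something with over 40 N, if the wrist force passes 120 N, or if a joint passes its speed limit or range.

## Working session

There is one attempt and no reset: what is moved stays moved. The work goes in short steps, Python scripts to look and compute and a tool call to move; the robot and the scene stay as the last step left them, time stands still between calls to the robot, and variables do not carry over. Pictures are saved under pics/ and viewed, about 8 in all and at most 12, crops included, and the job is handed in when it is done.

Besides the shell and the picture viewer there is one more tool, called after "Request:" as name(argument=value, ...) on one line, values as JSON. apply_moves: Moves the arm, as the interface text tells. Its arguments: {"type":"object","properties":{"targets":{"type":"array"},"newtons":{"type":"number"}},"required":["targets"]}

```bash
mkdir -p pics; cat > h.py <<'E'
from rig import r
import cv2, numpy as np
def cam(n):
    f=r.grab_frame(n); np.savez(n+'.npz',**{k:v for k,v in f.items()}); return f
def ray(f,u,v,z):
    F=210/np.tan(np.radians(float(f['fov_y']))/2); d=np.array([(u-f['cx'])/F,(v-f['cy'])/F,1])
    R=np.array(f['R']);o=-R.T@np.array(f['t']);d=R.T@d
    return o+d*(z-o[2])/d[2]
E
python3 - <<'E'
from h import *
for n in('top','scene'):
    f=cam(n);cv2.imwrite(f'pics/{n}1.png',cv2.resize(f['pixels'][:,:,::-1],(800,600)));print(n,f['fov_y'],f['cx'],f['cy'],-np.array(f['R']).T@f['t'],f['pixels'].shape)
s=r.sense();print(s['eef_pos'],s['tcp_rot'],s['clock'])
E
```

```text
top 53.5868996135599 276.0911594127376 203.20746057897892 [387.79282219  26.83084295 962.20066563] (420, 560, 3)
scene 45.57942126678945 270.8293414010751 215.79292410573845 [1432.5141446  -231.10650309  803.24897604] (420, 560, 3)
[139.22038836 608.84645542 230.64700152] [3.14157178e+00 1.26582094e-03 1.34605484e+00] 0.1
```

View pics/top1.png

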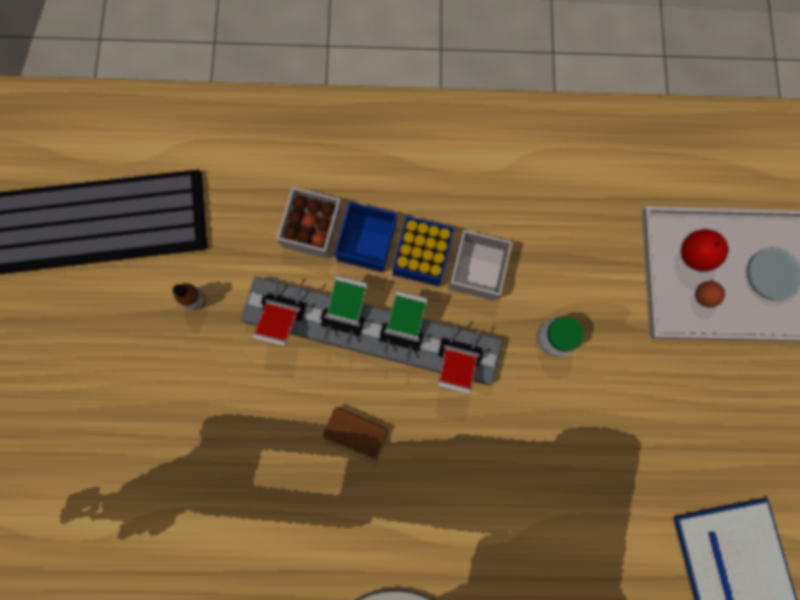

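View pics/scene1.png

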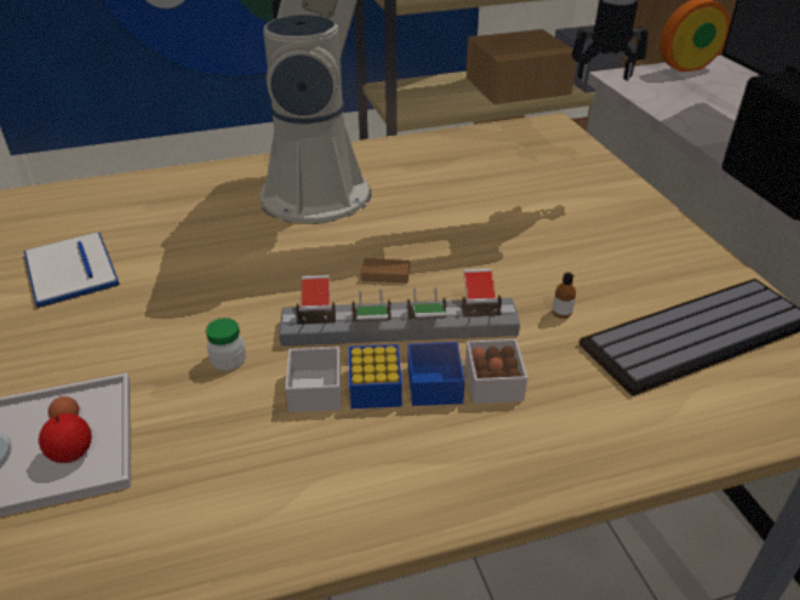

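The top view shows, left to right: nuts (tag red at 275,322, wrong), empty blue (tag green at 347,300, wrong), vials (green, right) and empty white (red, right). I need to turn the first tag towards the bins and the second towards the robot. Next I'll enlarge a crop to measure them.

```bash
python3 - <<'E'
from h import *
f=np.load('top.npz');p=f['pixels'][120:280,165:365,::-1]
cv2.imwrite('pics/crop1.png',cv2.resize(p,None,fx=4,fy=3.75*4/3.75-0.25,interpolation=cv2.INTER_CUBIC) if 0 else cv2.resize(p[:150],None,fx=4,fy=4,interpolation=cv2.INTER_CUBIC))
E
```

```text
(no output)
```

View pics/crop1.png

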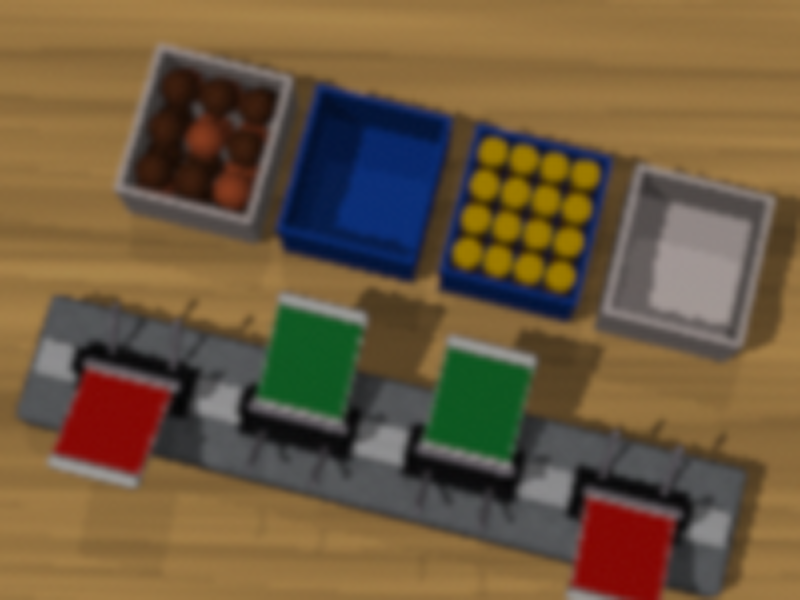

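```bash
python3 - <<'E'
from h import *
f=np.load('top.npz');P=lambda x,y,z:ray(f,165+x/4,120+y/4,z)
b=np.array([P(*c,30) for c in[(55,297),(748,465),(718,593),(20,420)]])
m=b.mean(0);ey=(b[0]-b[1]+b[3]-b[2])[:2];ey/=np.linalg.norm(ey);ex=np.array([ey[1],-ey[0]])
print('board',b.round(),m.round(1),'ex',ex,np.degrees(np.arctan2(ex[1],ex[0])))
for n,c in dict(A=(93,474,75),B=(323,308,75),C=(493,351,75),slide=None).items() if 0 else [('A',(93,474,75)),('B',(323,308,75)),('C',(493,351,75)),('Al',(50,463,75)),('Ar',(137,485,75)),('nutsFL',(120,188,50)),('nutsFR',(250,222,50)),('blueFL',(282,232,50)),('blueFR',(415,270,50))]:
    q=P(*c);d=q[:2]-m[:2];print(n,q.round(1),'board xy',(d@ex).round(1),(d@ey).round(1))
for n,x,y,z in [('slide',357,432,22),('dropper',186,293,85),('jar',565,333,70)]:
    q=ray(f,x*.7,y*.7,z);d=q[:2]-m[:2];print(n,q.round(),(d@ex).round(1),(d@ey).round(1))
E
```

```text
board [[ 588.  232.   30.]
 [ 500. -163.   30.]
 [ 428. -145.   30.]
 [ 517.  248.   30.]] [508.2  43.   30. ] ex [ 0.97577826 -0.21876196] -12.636327466477821
A [482.4 196.3  75. ] board xy -58.7 144.0
B [575.5  77.   75. ] board xy 58.3 47.9
C [553.8 -15.9  75. ] board xy 57.4 -47.5
Al [487.8 219.5  75. ] board xy -58.5 167.7
Ar [477.  172.7  75. ] board xy -58.8 119.7
nutsFL [647.6 195.5  50. ] board xy 102.7 179.3
nutsFR [629.5 121.2  50. ] board xy 101.3 102.9
blueFL [624.1 103.   50. ] board xy 100.0 83.9
blueFR [603.8  27.4  50. ] board xy 96.8 5.7
slide [350.  63.  22.] -158.6 -14.8
dropper [550. 322.  85.] -20.1 281.2
jar [ 504. -250.   70.] 59.9 -286.6
```

Request:
apply_moves(targets=[[[-1, -4, 4.7, 0, 0, 0, 0], [-1, -8, 9.4, 0, 0, 0, 0], [-1, -11, 13, 0, 0, 0, 0], [-1, -14, 16.5, 0, 0, 0, 0], [-1, -17, 20, 0, 0, 0, 0], [-1, -20, 23.6, 0, 0, 0, 0], [-1, -23, 27, 0, 0, 0, 0], [-1, -26, 30.6, 0, 0, 0, 0]]])

```text
clock: 0.9
eef_pos: [379.1, 286.8, 230.9]
tcp_rot: [-3.142, 0.001, 1.346]
contact_force: [0.9, 1.3, -0.2]
opening: -0.004
```

Request:
apply_moves(targets=[[[-1, -3, 3.6, 0, 0, 0, 0], [-1, -6.6, 8, 0, 0, 0, 0], [-1, -6.6, 8, 4, 0, 0, 0], [-1, -6.6, 8, 8, 0, 0, 0], [-1, -6.6, 8, 12, 0, 0, 0], [-1, -6.6, 8, 16, 0, 0, 0], [-1, -6.6, 8, 16.6, 0, 0, 0], [-1, -6.6, 8, 16.6, 0, 0, 0]]])

```text
clock: 1.7
eef_pos: [441.5, 204.0, 64.4]
tcp_rot: [-3.139, 0.003, 1.346]
contact_force: [0.5, 0.8, 0.4]
opening: -0.002
```

```bash
python3 - <<'E'
from h import *
f=cam('top');g=cam('scene')
a=cv2.resize(f['pixels'][120:270,165:265,::-1],None,fx=4,fy=4);b=cv2.resize(g['pixels'][150:300,260:360,::-1],None,fx=4,fy=4)
cv2.imwrite('pics/c2.png',np.hstack([a,b]))
E
```

```text
(no output)
```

View pics/c2.png

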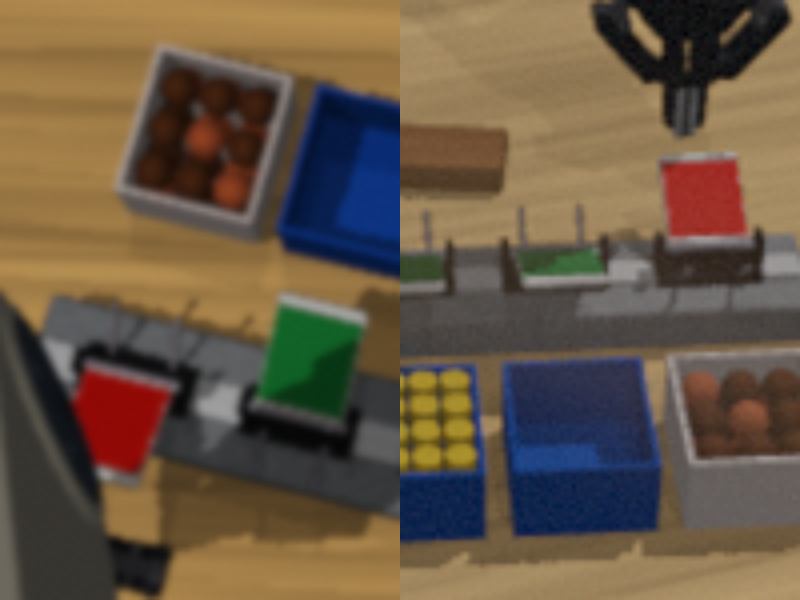

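The scene crop shows the finger (685,115) lined up with the red tag's bead (700,158) and clear of it. I'll push now.

Request:
apply_moves(targets=[[[-1, 0, 2, 0, 0, 0, 0], [-1, 0, 3.2, 0, 0, 0, 0], [-1, 0, 4.4, -0.2, 0, 0, 0], [-1, 0, 5.6, -0.4, 0, 0, 0], [-1, 0, 6.8, -0.6, 0, 0, 0], [-1, 0, 8, -0.8, 0, 0, 0], [-1, 0, 9.2, -1, 0, 0, 0], [-1, 0, 9.8, -1, 0, 0, 0]]])

```text
clock: 2.6
eef_pos: [540.5, 182.9, 76.9]
tcp_rot: [3.139, -0.0, 1.346]
contact_force: [-0.2, -0.4, 0.3]
opening: -0.001
```

```bash
python3 - <<'E'
from h import *
g=cam('scene')
cv2.imwrite('pics/c3.png',cv2.resize(g['pixels'][130:300,180:370,::-1],None,fx=3.5,fy=3.5))
E
```

```text
(no output)
```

View pics/c3.png

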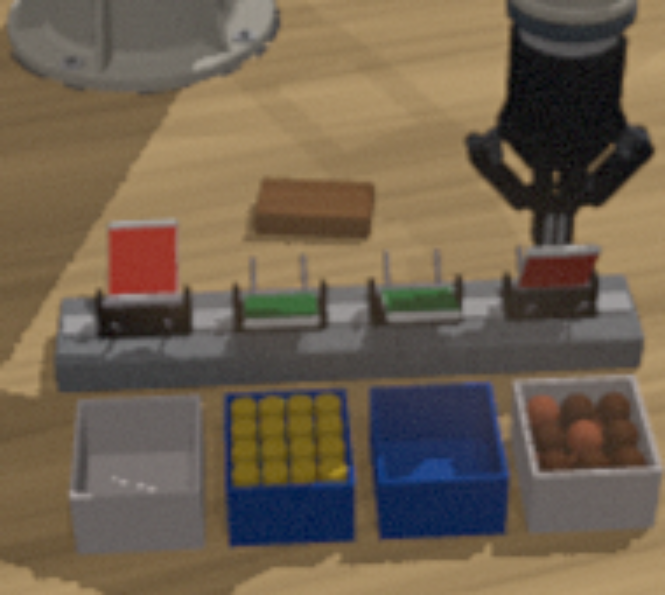

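The tag is past upright and falling. I'll lift and move above the gap behind the second tag.

Request:
apply_moves(targets=[[[-1, 0, -0.5, -3, 0, 0, 0], [-1, 0, 0, -7, 0, 0, 0], [-1, -1, 1, -8.5, 0, 0, 0], [-1, -4, 4, -8.5, 0, 0, 0], [-1, -7, 7, -8.5, 0, 0, 0], [-1, -9.6, 9.8, -8.5, 0, 0, 0], [-1, -9.6, 9.8, -8.5, 0, 0, 0], [-1, -9.6, 9.8, -8.5, 0, 0, 0]]])

```text
clock: 3.45
eef_pos: [614.3, 66.9, 161.5]
tcp_rot: [3.14, -0.0, 1.344]
contact_force: [-0.4, 0.2, -0.3]
opening: 0.0
```

```bash
python3 - <<'E'
from h import *
g=cam('scene')
cv2.imwrite('pics/c4.png',cv2.resize(g['pixels'][130:300,180:370,::-1],None,fx=3.5,fy=3.5))
E
```

```text
(no output)
```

View pics/c4.png

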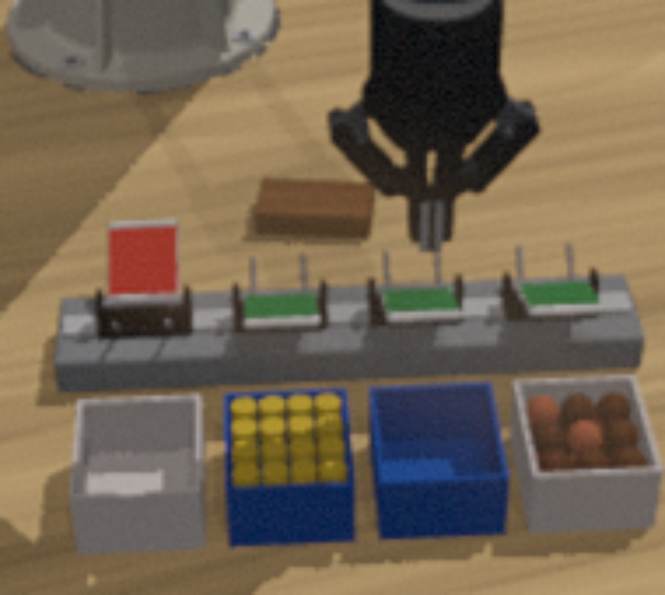

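The nuts tag now lies green. TCP is at board (98, 46.5), so I'll go down behind the second tag's bead.

Request:
apply_moves(targets=[[[-1, 0, 0, 3, 0, 0, 0], [-1, 0, 0, 6, 0, 0, 0], [-1, 0, 0, 8.5, 0, 0, 0], [-1, 0, 0, 9.6, 0, 0, 0], [-1, 0, 0, 9.6, 0, 0, 0]]])

```text
clock: 4.0
eef_pos: [612.4, 68.4, 64.1]
tcp_rot: [-3.14, 0.001, 1.346]
contact_force: [0.1, 0.6, 0.3]
opening: 0.001
```

Request:
apply_moves(targets=[[[-1, 0, -2, 0, 0, 0, 0], [-1, 0, -3.2, 0, 0, 0, 0], [-1, 0, -4.4, -0.2, 0, 0, 0], [-1, 0, -5.6, -0.4, 0, 0, 0], [-1, 0, -6.8, -0.6, 0, 0, 0], [-1, 0, -8, -0.8, 0, 0, 0], [-1, 0, -9.2, -1, 0, 0, 0], [-1, 0, -9.8, -1, 0, 0, 0]]])

```text
clock: 4.8
eef_pos: [515.6, 90.5, 74.5]
tcp_rot: [-3.139, 0.001, 1.347]
contact_force: [-0.5, 0.6, -0.3]
opening: -0.0
```

Request:
apply_moves(targets=[[[-1, 0, 0, -1, 0, 0, 0], [-1, 0, 0.5, -4, 0, 0, 0], [-1, 0, 0.5, -8, 0, 0, 0], [-1, 0, 0.5, -12, 0, 0, 0], [-1, 0, 0.5, -15, 0, 0, 0], [-1, 0, 0.5, -15, 0, 0, 0], [-1, 0, 0.5, -15, 0, 0, 0]]])

```text
clock: 5.5
eef_pos: [521.3, 89.4, 225.5]
tcp_rot: [-3.141, 0.0, 1.347]
contact_force: [0.2, -0.7, -0.7]
opening: -0.001
```

```bash
python3 - <<'E'
from h import *
g=cam('scene');f=cam('top')
cv2.imwrite('pics/c5.png',cv2.resize(g['pixels'][130:300,150:410,::-1],None,fx=3,fy=3))
print(r.sense()['clock'])
E
```

```text
5.6
```

View pics/c5.png

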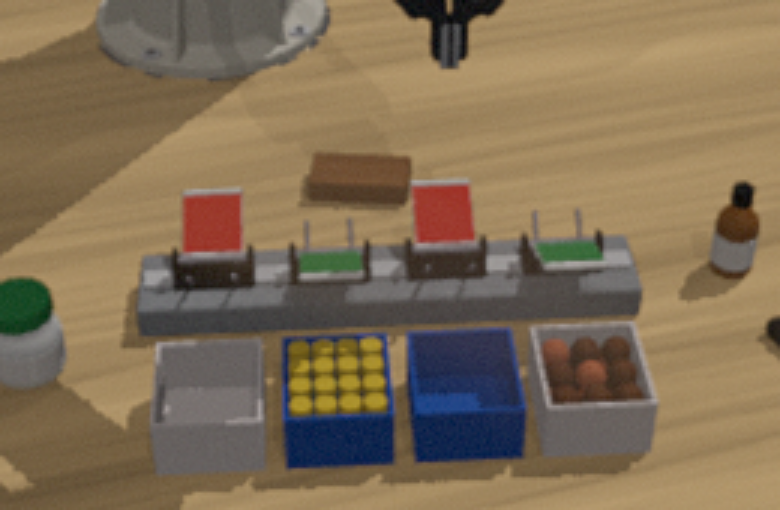

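All four tags now match their bins: white red, vials green, blue red, nuts green. The bins and bystanders are in place and the arm is clear.

```bash
python3 -c "
from rig import r
print(r.sense()['qvel']);print(r.sign_off())"
```

```text
[ 0.00128183  0.01436568  0.00661554 -0.0009847   0.00028496 -0.00130684]
the job is handed in; nothing more can be done
None
```

I turned the two wrong tags and handed the job in at about 5.6 s on the robot's clock. With the closed fingertips I pushed the chestnut bin's tag from red to green, and the empty blue bin's tag from green to red from the bins' side.

The last scene picture showed:
- **Tags:** the nuts and vials tags were green and the empty blue and white tags red, all lying at rest.
- **Bins and bystanders:** the bins, bottle, jar and slide box were upright and looked unmoved. I judged this by eye and did not measure it.
- **Arm:** it was clear of everything, about 225 mm above the desk, and the force readings stayed around 1 N or less.

No check failed or disagreed. I did not measure the tag angles.

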